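Charge the polishing tub with ceramic balls

ROBOT

A 6-joint arm with a two-finger parallel gripper is mounted at the origin on the work surface. World frame = base frame: x ahead of the robot, y to its left, z up, the work surface at z = 0. Lengths are in m, angles in degrees, forces in N, time in s.
With the tool pointing down it reaches from about 0.375 to 0.9 m from the base axis. Payload 3.1 kg.
Tool frame: the origin (TCP) lies between the finger pads; the fingertips stand 22 mm ahead of it and the grasp point (between the pads) lies 3 mm ahead of it (bot.tip_extent is the distance from the TCP to the fingertips, in m); y points along the fingers, z is the direction in which the jaws open and shut, and the axes are right-handed (so a half turn about y gives the same grasp; the last joint's range is limited). The gripper opens to 87 mm and grips with 3 to 60 N. Pads are 19 mm wide; open, the fingers measure 117 mm over their backs; the gripper's body (75 mm by 190 mm) begins 51 mm behind the grasp point.
Start: joints at [62.71, 30.224, 82.088, -0, 67.689, -10.227], TCP at [0.183, 0.597, 0.245] pointing down, gripper open.
Joint ranges: [-176.69, 176.69], [-43.24, 126.21], [12.49, 139.97], [-82, 262], [0, 151.66], [-163.58, 163.58]. Speed limits (degrees/s): [159.86, 159.86, 180, 180, 180, 180].

INTERFACE

Orientations are given as a 3x3 rotation matrix whose columns are the frame's x, y, z axes.
In Python, from rig import bot, eyes, models gives the robot as it stands. The module is installed in compiled form; this text tells all that it offers.
- The arm moves only by the tool arm_command, never from a script. Its arguments are lists of equal length, an entry for each row: "translation": the shift along the tool's x, y, z each as a share of 0.08 m, from -1 to 1, a list of three; "rotation": the turn, a rotation vector about the tool's x, y, z each as a share of 60 degrees, from -1 to 1, a list of three; "grip": the closure, from -1 (fully open) to 1 (shut), so that 0 is half open. In form: {"translation": [[x, y, z], ...], "rotation": [[rx, ry, rz], ...], "grip": [grip, ...]}. A call has 1 to 5 rows; each row is the pose to reach, as a shift and turn from the pose commanded when the call began, along the tool's axes at that moment; what a row does not reach only later rows make up. A row lasts 1/10 s, in which the tool goes at most 50 mm and 8.59 degrees, less where a joint would pass 70% of its speed; a pose out of reach is approached as far as the arm can. A call with a number of a shift or a turn outside -1 to 1 is refused whole. A call with a gripper value outside its range is refused whole. The fingers move at their own pace and stop on an object; the grip force is fixed at half the most. Time passes only in rows, so rows that repeat a pose let the fingers close. It gives the time, the measured TCP pose, the force and the opening at its end, in the units of the state.
- bot.read_state(): the state, without advancing time (a new reading comes with each control period).
- eyes.capture(name): name is "scene" or "top" or "wrist"; returns a dict with "image" (420x560x3 uint8, blue, green, red), "mtx" (3x3 intrinsics, pixels), "rvec" (rotation vector, rad) and "tvec" (3), from world to camera coordinates, as OpenCV has them; the wrist camera has in their place "hand_eye" (4x4, takes a point from camera to tool coordinates, whose origin is the TCP and whose axes are the tool frame's). Camera axes: x right, y down, z forward; pixel columns grow to the right and rows downward; lengths in m; the calibration is good to about 2 mm. A picture is of the moment at which its call begins: read the wrist's pose just before it. There is no depth.
- bot.hand_in(): hands the job in, once; it reports no verdict.
Trained networks look in the newest picture that a camera, given by its name, has taken for a name from the list of things; names that differ only in an ending like _2 or _b are one class to them, and where a whole thing is asked for, a point or a joint stands for the part that bears it (a point fixed in the world has none). Each returns a list of dicts, best first, with "conf" (0 to 1); they miss things now and then, are a little off and sometimes report something else, mostly with a low value. They report only what shows in the picture. A call takes as long as a camera call. They do not tell look-alikes from the thing itself.
- models.recognise(camera, thing): "extent" ([left, top, right, bottom] as shares, 0 to 1, of the picture: columns of its width, rows of its height, round what is visible of it).
- models.spot_point(camera, thing): "point" ([column, row] as shares, 0 to 1, of the picture: columns of its width, rows of its height: a listed point, or the origin of a listed thing).
The state is a dict: "time_s": time; "joint_positions": joint angles; "qvel": joint speeds; "tau": joint torques, N m; "position": TCP position; "tcp_rot": TCP orientation; "force": force on the tool from outside, world axes, zero at the start; "moment": the same for the moment, N m; "opening": opening from 0.0 (shut) to 1.0 (fully open).
Only numpy, scipy, OpenCV 4.12 (cv2) and the standard library are available. Lean on these libraries where they do the work, as an engineer would, in place of code of your own. Each camera call takes 0.05 s, during which the arm holds its last target. There are 200 camera calls.

TASK

Take the metal scoop of ceramic balls out from under the bench light, lift it clear with all its balls still in it, and pour all eight balls into the round polishing tub. Then stand the empty scoop upright on the round cork mat, its foot wholly on the mat, and let go. Do not bump the bench light, and leave the jar, the wire brush and the file where they are.

Things in the scene. Friction and masses are not known exactly. Their poses are not given: they have to be found in the camera images.
- scoop: Sheet-aluminium pouring scoop, open on top, loose, 0.15 to 0.31 kg, holding the 8 balls. Origin: underside, middle of its box part; z up, x towards the spout. Box part: x -25 to +25 mm, flat upright sides 58 mm apart outside (y = +-29 mm), 60 mm high, walls 3 mm, floor 4 mm, back wall at x = -25 mm. Flat foot from x = -25 to +40 mm. In front, instead of a wall, a ramp to the spout (see lip)
- lip (a point): Middle of the scoop's spout lip, at x = 77, z = 47 mm in the scoop's frame. The ramp climbs to it at 38 degrees from the floor at x = 22 mm, between side cheeks 28 mm high (top corner x = 61, z = 68 mm). Balls roll out once the scoop is pitched spout-down by more than 38 degrees; by about 70 degrees it has emptied
- grip (a point): Good place to grip the scoop: x = 0, y = 0, z = 38 mm in its frame, midway between the two flat sides (58 mm across, closing along the scoop's y)
- tub: Round grey open-topped tub of a small vibratory polishing machine, fixed. Origin: on the bench under its centre. Rim 120 mm above the bench, 164 mm across outside, 156 mm inside; wall 4 mm, inner floor at 50 mm with a low centre cone up to 78 mm
- mat: Round cork mat, 140 mm across, 4 mm thick, fixed on the bench. Origin: centre of its underside
- lamp: Fixed bench light: level aluminium bar along its y, on two posts. Origin: on the bench midway between them. Bar 45 wide (x), 312 long, 196 to 225 mm above the bench; posts at y = +-150 mm, 288 mm apart inside. The scoop stands beneath the bar, spout away from the robot (near lamp x), so a gripper pointing straight down cannot reach it: come in under the bar from the robot's side, tilted 30 to 45 degrees
- jar: Closed amber glass jar, 56 mm across, 85 mm high, loose bystander. Origin: centre of its underside
- brush: Brass wire brush on a wooden block lying bristles up, 130 mm long (its y) by 45 by 41 mm high, loose bystander. Origin: centre of its underside
- file: Flat steel file with wooden handle lying along its y, 260 mm long, 20 mm high, loose bystander. Origin: on the bench under its middle
- ball0: White ceramic polishing ball, 16 mm across, 13 g, one of eight alike, in the scoop at the start. Origin: its centre
- ball1: White ceramic polishing ball, 16 mm across, 13 g, one of eight alike, in the scoop at the start. Origin: its centre
- ball2: White ceramic polishing ball, 16 mm across, 13 g, one of eight alike, in the scoop at the start. Origin: its centre
- ball3: White ceramic polishing ball, 16 mm across, 13 g, one of eight alike, in the scoop at the start. Origin: its centre
- ball4: White ceramic polishing ball, 16 mm across, 13 g, one of eight alike, in the scoop at the start. Origin: its centre
- ball5: White ceramic polishing ball, 16 mm across, 13 g, one of eight alike, in the scoop at the start. Origin: its centre
- ball6: White ceramic polishing ball, 16 mm across, 13 g, one of eight alike, in the scoop at the start. Origin: its centre
- ball7: White ceramic polishing ball, 16 mm across, 13 g, one of eight alike, in the scoop at the start. Origin: its centre
Mind the look-alikes: they are no part of the job. There is more than one size of the tub; the one meant has the size given above. Several things have the shape of the mat; the one meant has the colours described above.

How it is judged:
By the outcome, as a careful person would: the job done as asked, in the order asked, and still so for the second after the job is handed in, with the robot touching nothing.
It also fails if it takes over 61 s, if anything falls off the work surface, if the arm or the gripper's body presses on something with over 40 N, if the wrist force passes 120 N, or if a joint passes its speed limit or range.

## Working session

There is one attempt and no reset: what is moved stays moved. The work goes in short steps, Python scripts to look and compute and a tool call to move; the robot and the scene stay as the last step left them, time stands still between calls to the robot, and variables do not carry over. Pictures are saved under pics/ and viewed, about 8 in all and at most 12, crops included, and the job is handed in when it is done.

Besides the shell and the picture viewer there is one more tool, called after "Call:" as name(argument=value, ...) on one line, values as JSON. arm_command: Moves the arm, as the interface text tells. Shift numbers are shares of 0.08 m and turn numbers shares of 60 degrees, none past 1 either way. Its arguments: {"type":"object","properties":{"translation":{"type":"array"},"rotation":{"type":"array"},"grip":{"type":"array"}},"required":["translation","rotation","grip"]}

```bash
mkdir -p pics; cat > h.py <<'E'
import numpy as np, cv2
from rig import bot, eyes, models
def ray(c,px):
    K=c["mtx"];R=cv2.Rodrigues(np.array(c["rvec"],float))[0];t=np.array(c["tvec"],float).ravel()
    d=R.T@np.linalg.inv(K)@np.array([px[0],px[1],1.]);return -R.T@t,d
def onz(c,px,z):
    o,d=ray(c,px);return o+d*(z-o[2])/d[2]
def proj(c,P):
    return cv2.projectPoints(np.array(P,float).reshape(-1,1,3),np.array(c["rvec"],float),np.array(c["tvec"],float),np.array(c["mtx"],float),None)[0].reshape(-1,2)
E
python3 - <<'E'
from h import *
np.set_printoptions(precision=3,suppress=True)
ims=[]
for n in ["scene","top"]:
    c=eyes.capture(n); ims.append(c["image"]); cv2.imwrite(f"pics/{n}0.png",cv2.resize(c["image"],(800,600)))
    print(n,ray(c,(280,210)))
    for t,z in [("scoop",0),("lip",.047),("grip",.038),("tub",0),("mat",0),("lamp",0),("jar",0),("brush",0),("file",0)]:
        for d in models.spot_point(n,t)[:3]:
            p=np.array(d["point"])*[560,420]; print(t,round(d["conf"],2),p,onz(c,p,z))
E
```

```text
scene (array([ 0.912, -0.482,  0.764]), array([-0.385,  0.548, -0.743]))
scoop 0.82 [179.48  355.404] [ 0.578 -0.308  0.   ]
lip 0.71 [210.28 367.71] [ 0.654 -0.304  0.047]
grip 0.92 [174.496 348.306] [ 0.579 -0.312  0.038]
tub 0.62 [243.712 224.616] [ 0.478 -0.002  0.   ]
tub 0.57 [252.616 135.114] [0.298 0.258 0.   ]
tub 0.16 [175.28 346.92] [ 0.561 -0.301  0.   ]
mat 0.77 [346.08  170.184] [0.571 0.29  0.   ]
mat 0.61 [419.216 257.502] [0.833 0.149 0.   ]
jar 0.87 [318.304 267.12 ] [0.674 0.    0.   ]
brush 0.82 [279.888 354.102] [ 0.721 -0.2    0.   ]
file 0.84 [378.616 224.28 ] [0.721 0.18  0.   ]
top (array([ 0.363, -0.02 ,  1.287]), array([ 0.168,  0.048, -0.985]))
scoop 0.74 [414.288 214.494] [ 0.579 -0.318  0.   ]
lip 0.95 [416.416 186.816] [ 0.644 -0.314  0.047]
grip 0.75 [412.496 210.588] [ 0.583 -0.305  0.038]
tub 0.75 [291.2   252.504] [0.469 0.009 0.   ]
tub 0.71 [196.784 308.49 ] [0.316 0.252 0.   ]
mat 0.82 [251.328 119.112] [0.838 0.131 0.   ]
jar 0.68 [296.296 179.508] [0.668 0.001 0.   ]
brush 0.77 [365.12  156.282] [ 0.738 -0.186  0.   ]
file 0.97 [229.376 161.7  ] [0.714 0.186 0.   ]
```

View pics/scene0.png

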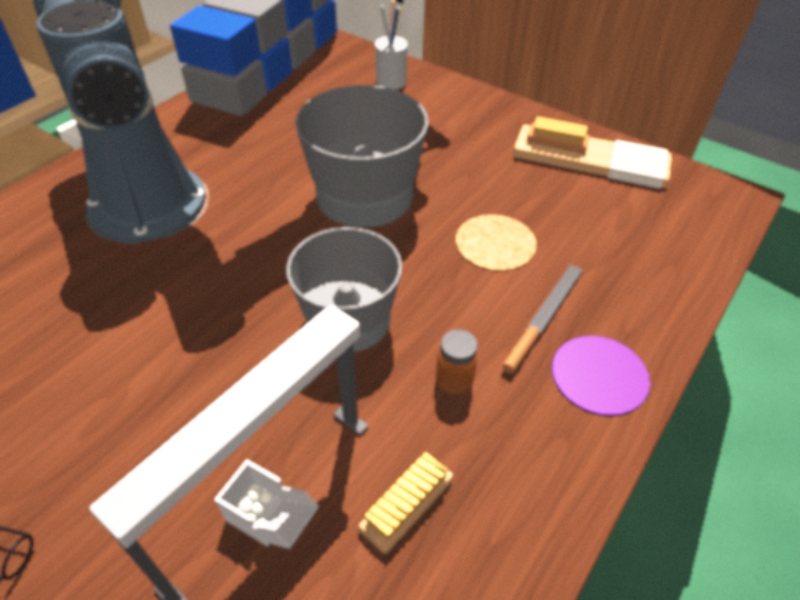

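View pics/top0.png

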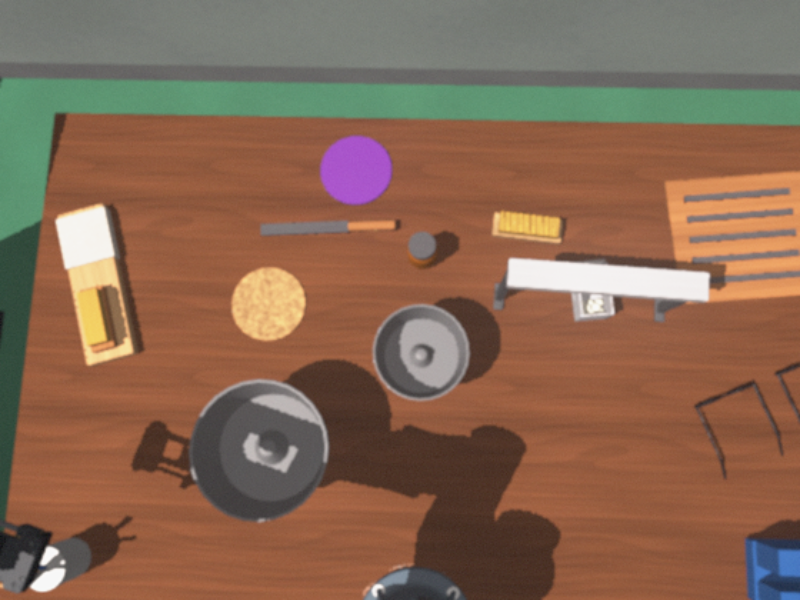

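The scene view shows the scoop under the bar at about (265,505), the smaller tub at (345,290), and the cork mat at (497,242). The purple disc and the bigger tub are decoys. The top view shows the cork mat at (268,303), the small tub's rim at (421,352), and the bar running from (508,273) to (709,287).

```bash
python3 - <<'E'
from h import *
np.set_printoptions(precision=3,suppress=True)
s=bot.read_state(); print(s["position"],s["tcp_rot"],s["force"])
S={n:eyes.capture(n) for n in ["scene","top"]}
k=.7
pts={"top":{"tubrimL":((374,352),.12),"tubrimR":((469,352),.12),"tubrimT":((421,305),.12),"tubrimB":((421,399),.12),
 "matL":((231,303),.004),"matR":((306,303),.004),"matT":((268,267),.004),"matB":((268,340),.004),
 "bar1":((510,259),.225),"bar2":((709,272),.225),"bar3":((708,301),.225),"bar4":((507,287),.225),
 "scbkL":((575,320),.06),"scbkR":((614,317),.06)},
"scene":{"barNearL":((93,508),.225),"barR":((334,306),.225),"bar3":((360,326),.225),"bar4":((127,541),.225),
 "sc_back_r":((217,498),.06),"sc_back_l":((248,462),.06),"lipR":((284,546),.047),"lipL":((315,507),.047),
 "tubL":((288,268),.12),"tubR":((401,268),.12),"matL":((455,240),.004),"matR":((537,244),.004),"matT":((500,215),.004),"matB":((494,269),.004)}}
for n in pts:
  for q,(p,z) in pts[n].items(): print(n,q,onz(S[n],np.array(p)*k,z)[:2])
# colour segmentation of cork mat, top
for n in S:
  im=S[n]["image"]; hsv=cv2.cvtColor(im,cv2.COLOR_BGR2HSV)
  m=cv2.inRange(hsv,(12,60,170),(30,200,255)); N,L,st,ce=cv2.connectedComponentsWithStats(m)
  for i in range(1,N):
    if st[i,4]>600: print(n,st[i],onz(S[n],ce[i],.004))
E
```

```text
[0.183 0.597 0.245] [[ 0.956 -0.     0.293]
 [-0.293  0.     0.956]
 [-0.    -1.     0.   ]] [0.433 0.622 0.196]
top tubrimL [0.472 0.078]
top tubrimR [ 0.476 -0.083]
top tubrimT [0.554 0.   ]
top tubrimB [ 0.395 -0.004]
top matL [0.568 0.362]
top matR [0.572 0.22 ]
top matT [0.64  0.296]
top matB [0.5   0.287]
top bar1 [ 0.614 -0.139]
top bar2 [ 0.6   -0.449]
top bar3 [ 0.554 -0.445]
top bar4 [ 0.569 -0.135]
top scbkL [ 0.544 -0.274]
top scbkR [ 0.551 -0.344]
scene barNearL [ 0.562 -0.444]
scene barR [ 0.579 -0.136]
scene bar3 [ 0.621 -0.141]
scene bar4 [ 0.609 -0.445]
scene sc_back_r [ 0.559 -0.34 ]
scene sc_back_l [ 0.555 -0.286]
scene lipR [ 0.656 -0.333]
scene lipL [ 0.653 -0.277]
scene tubL [ 0.416 -0.052]
scene tubR [0.544 0.044]
scene matL [0.513 0.252]
scene matR [0.634 0.329]
scene matT [0.543 0.358]
scene matB [0.605 0.231]
scene [359  81  73  38 907] [0.521 0.645 0.004]
scene [ 318  150   58   40 1815] [0.572 0.291 0.004]
scene [ 251  315   67   61 1570] [ 0.718 -0.184  0.004]
top [ 465  120   95   64 3565] [ 0.765 -0.586  0.004]
top [344 147  49  23 857] [ 0.731 -0.194  0.004]
top [  47  180   47   76 1844] [0.549 0.618 0.004]
top [ 162  186   52   53 2159] [0.569 0.292 0.004]
top [497 194  63  18 716] [ 0.618 -0.625  0.004]
```

```bash
cat >> h.py <<'E'
from scipy.spatial.transform import Rotation as Ro
def pose(yaw,tilt):
    """tool rot: approach (y) tilted forward by tilt from down toward heading yaw; jaw (z) to the left"""
    y,t=np.radians([yaw,tilt]); a=np.array([np.cos(y)*np.sin(t),np.sin(y)*np.sin(t),-np.cos(t)]); z=np.array([-np.sin(y),np.cos(y),0])
    return np.column_stack([np.cross(a,z),a,z])
def plan(p,R,wps,step=1.0,grip=-1):
    """wps: (pos,rot). prints calls: translation shares, rotation shares, rows for 50mm & 8.59deg"""
    p=np.array(p,float);R=np.array(R,float)
    for P,Q in wps:
        P=np.array(P,float)
        n=1
        for _ in range(60):
            d=R.T@(P-p)/.08; r=Ro.from_matrix(R.T@Q).as_rotvec(degrees=True)
            k=max(np.abs(d).max()/step,np.linalg.norm(r)/42)
            if k<.01: break
            f=1/max(1,np.ceil(k-1e-3)); d=np.round(d*f,3); r=np.round(r*f/60,3)
            rows=max(np.linalg.norm(d)*80/50,np.linalg.norm(r)*60/8.59)
            print(d.tolist(),r.tolist(),"rows %.1f"%rows)
            p=p+R@d*.08; R=R@Ro.from_rotvec(r*60,degrees=True).as_matrix()
            if f==1: break
        print("  at",p.round(3))
    return p,R
E
python3 - <<'E'
from h import *
s=bot.read_state()
G=np.array([.579,-.309,.038]);Q=pose(4,40)
plan(s["position"],s["tcp_rot"],[([.42,.31,.30],pose(20,0)),([.45,-.0,.30],pose(0,0)),(G-.15*Q[:,1],Q)])
E
```

```text
[0.971, -0.173, -0.642] [0.0, -0.154, -0.0] rows 1.9
[0.855, -0.173, -0.789] [0.0, -0.155, -0.0] rows 1.9
[0.716, -0.174, -0.917] [0.0, -0.154, -0.0] rows 1.9
[0.28, -0.087, -0.51] [0.0, -0.077, -0.0] rows 0.9
[0.237, -0.086, -0.531] [0.0, -0.078, -0.0] rows 0.9
  at [0.42 0.31 0.3 ]
[-0.243, -0.0, -0.942] [0.0, 0.083, -0.0] rows 1.6
[-0.161, -0.0, -0.96] [0.0, 0.084, -0.0] rows 1.6
[-0.076, -0.0, -0.97] [0.0, 0.083, -0.0] rows 1.6
[0.009, -0.0, -0.974] [0.0, 0.084, -0.0] rows 1.6
  at [ 0.45 -0.    0.3 ]
[0.103, 0.46, -0.987] [0.006, -0.016, -0.167] rows 1.8
[0.005, 0.463, -0.99] [0.006, -0.016, -0.166] rows 1.7
[-0.09, 0.449, -0.993] [0.006, -0.016, -0.167] rows 1.7
[-0.184, 0.419, -0.992] [0.006, -0.016, -0.166] rows 1.7
  at [ 0.483 -0.316  0.153]
```

Call:
arm_command(translation=[[0.97, -0.17, -0.64], [0.97, -0.17, -0.64]], rotation=[[0, -0.154, 0], [0, -0.154, 0]], grip=[-1, -1])

```text
time_s: 1.3
position: [0.2424, 0.5254, 0.258]
tcp_rot: [[0.991, 0.0, 0.13], [-0.13, -0.0, 0.991], [0.0, -1.0, -0.0]]
force: [0.7, 0.4, 0.2]
opening: 1.002
```

Call:
arm_command(translation=[[0.86, -0.17, -0.79], [0.86, -0.17, -0.79]], rotation=[[0, -0.154, 0], [0, -0.154, 0]], grip=[-1, -1])

```text
time_s: 1.5
position: [0.3028, 0.4526, 0.2721]
tcp_rot: [[1.0, 0.0, -0.029], [0.029, 0.0, 1.0], [0.0, -1.0, 0.0]]
force: [0.6, 0.9, -0.1]
opening: 1.0
```

Call:
arm_command(translation=[[0.72, -0.17, -0.92], [0.72, -0.17, -0.92]], rotation=[[0, -0.154, 0], [0, -0.154, 0]], grip=[-1, -1])

```text
time_s: 1.7
position: [0.3623, 0.3804, 0.2858]
tcp_rot: [[0.982, 0.0, -0.188], [0.188, 0.0, 0.982], [0.001, -1.0, 0.0]]
force: [0.7, 0.5, -0.1]
opening: 0.997
```

Call:
arm_command(translation=[[0.52, -0.17, -1], [0.52, -0.17, -1]], rotation=[[0, -0.154, 0], [0, -0.154, 0]], grip=[-1, -1])

```text
time_s: 1.9
position: [0.4181, 0.3092, 0.2995]
tcp_rot: [[0.939, 0.001, -0.343], [0.343, 0.0, 0.939], [0.001, -1.0, 0.0]]
force: [0.6, 1.4, -0.7]
opening: 1.001
```

Call:
arm_command(translation=[[-0.24, 0, -0.94], [-0.24, 0, -0.94]], rotation=[[0, 0.083, 0], [0, 0.083, 0]], grip=[-1, -1])

```text
time_s: 2.1
position: [0.4255, 0.2305, 0.2992]
tcp_rot: [[0.967, 0.0, -0.254], [0.254, -0.001, 0.967], [0.0, -1.0, -0.001]]
force: [0.1, 0.2, -0.4]
opening: 1.003
```

Call:
arm_command(translation=[[-0.16, 0, -0.96], [-0.16, 0, -0.96]], rotation=[[0, 0.083, 0], [0, 0.083, 0]], grip=[-1, -1])

```text
time_s: 2.3
position: [0.4321, 0.1534, 0.2991]
tcp_rot: [[0.985, 0.0, -0.17], [0.17, -0.001, 0.985], [0.0, -1.0, -0.001]]
force: [-0.1, 0.6, 0.1]
opening: 1.001
```

Call:
arm_command(translation=[[-0.08, 0, -0.97], [-0.08, 0, -0.97]], rotation=[[0, 0.083, 0], [0, 0.083, 0]], grip=[-1, -1])

```text
time_s: 2.5
position: [0.4394, 0.0758, 0.2992]
tcp_rot: [[0.997, 0.001, -0.084], [0.084, -0.001, 0.997], [0.001, -1.0, -0.001]]
force: [-0.2, 0.2, 0.1]
opening: 0.999
```

Call:
arm_command(translation=[[0.01, 0, -0.97], [0.01, 0, -0.97]], rotation=[[0, 0.083, 0], [0, 0.083, 0]], grip=[-1, -1])

```text
time_s: 2.7
position: [0.4471, -0.0016, 0.2993]
tcp_rot: [[1.0, 0.001, 0.004], [-0.004, -0.001, 1.0], [0.001, -1.0, -0.001]]
force: [0.2, 0.3, -0.1]
opening: 1.001
```

Call:
arm_command(translation=[[0.12, 0.46, -0.98], [0.12, 0.46, -0.98]], rotation=[[0.006, -0.016, -0.167], [0.006, -0.016, -0.167]], grip=[-1, -1])

```text
time_s: 2.9
position: [0.4543, -0.0784, 0.2617]
tcp_rot: [[0.984, 0.176, -0.016], [0.015, 0.007, 1.0], [0.176, -0.984, 0.004]]
force: [1.3, 0.3, 0.2]
opening: 1.001
```

Call:
arm_command(translation=[[0.01, 0.46, -0.99], [0.01, 0.46, -0.99]], rotation=[[0.006, -0.016, -0.167], [0.006, -0.016, -0.167]], grip=[-1, -1])

```text
time_s: 3.1
position: [0.4641, -0.1449, 0.2306]
tcp_rot: [[0.941, 0.338, -0.036], [0.031, 0.02, 0.999], [0.338, -0.941, 0.008]]
force: [0.9, 1.1, -0.6]
opening: 0.998
```

Call:
arm_command(translation=[[-0.09, 0.45, -0.99], [-0.09, 0.45, -0.99]], rotation=[[0.006, -0.016, -0.167], [0.006, -0.016, -0.167]], grip=[-1, -1])

```text
time_s: 3.3
position: [0.4944, -0.2032, 0.2227]
tcp_rot: [[0.896, 0.444, -0.02], [0.014, 0.017, 1.0], [0.444, -0.896, 0.008]]
force: [1.5, -0.2, -0.2]
opening: 0.998
```

Call:
arm_command(translation=[[-0.18, 0.42, -0.99], [-0.18, 0.42, -0.99], [-0.18, 0.42, -0.99]], rotation=[[0.006, -0.016, -0.167], [0.006, -0.016, -0.167], [0.006, -0.016, -0.167]], grip=[-1, -1, -1])

```text
time_s: 3.6
position: [0.5575, -0.2582, 0.2505]
tcp_rot: [[0.853, 0.522, 0.002], [-0.001, -0.003, 1.0], [0.522, -0.853, -0.002]]
force: [-0.9, 1.1, -0.3]
opening: 0.998
```

```bash
cat > w.py <<'E'
from h import *
def wristcam():
    s=bot.read_state(); c=eyes.capture("wrist")
    T=np.eye(4);T[:3,:3]=s["tcp_rot"];T[:3,3]=s["position"]
    W=np.linalg.inv(T@np.array(c["hand_eye"]))
    c["rvec"]=cv2.Rodrigues(W[:3,:3])[0];c["tvec"]=W[:3,3];return s,c
def scoop_pts(o,yaw):
    """outline points of upright scoop"""
    y=np.radians(yaw);A=np.array([[np.cos(y),-np.sin(y),0],[np.sin(y),np.cos(y),0],[0,0,1]])
    loc=[(-25,-29,60),(-25,29,60),(25,29,60),(61,29,68),(77,29,47),(77,-29,47),(61,-29,68),(25,-29,60),(-25,-29,60),(-25,-29,0),(-25,29,0),(-25,29,60)]
    return np.array(o)+(np.array(loc)/1000)@A.T
E
python3 - <<'E'
from w import *
np.set_printoptions(precision=3,suppress=True)
s,c=wristcam(); print(s["position"],s["time_s"])
im=cv2.resize(c["image"],(800,600))
for t,z in [("scoop",0),("lip",.047),("grip",.038)]:
  for d in models.spot_point("wrist",t)[:2]:
    p=np.array(d["point"])*[560,420]; print(t,d["conf"],p,onz(c,p,z))
q=proj(c,scoop_pts([.579,-.309,0],4))/.7
cv2.polylines(im,[q.astype(np.int32)],False,(0,255,0),1)
cv2.imwrite("pics/w1.png",im)
E
```

```text
[ 0.557 -0.258  0.25 ] 3.6
scoop 0.67 [243.88   95.886] [ 0.583 -0.302  0.   ]
lip 0.85 [244.216 168.588] [ 0.654 -0.304  0.047]
grip 0.57 [233.52  110.712] [ 0.581 -0.309  0.038]
```

View pics/w1.png

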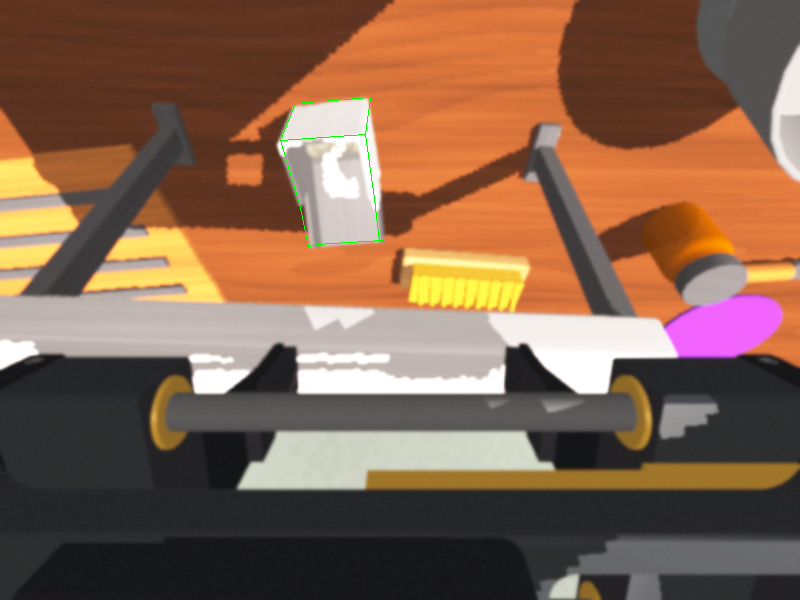

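The wrist view confirms my scoop pose: the overlay lies on it at about (330,170). But the arm has drifted to just above the bar, so I'm checking the joints before going on.

```bash
python3 - <<'E'
from h import *
np.set_printoptions(precision=4,suppress=True)
s=bot.read_state(); print(s["joint_positions"],s["position"],s["qvel"]);print(s["tcp_rot"])
E
```

```text
[ -45.323    22.3614  104.6512   38.5746   36.4591 -163.5206] [ 0.5548 -0.2538  0.2487] [ 0.3024 -0.3379  0.9563  0.1554 -0.0551  0.0094]
[[ 0.8551  0.5184 -0.0006]
 [-0.0009  0.0027  1.    ]
 [ 0.5184 -0.8551  0.0028]]
```

Joint 6 is at its limit. I'll back off along the tool axis and use the half-turned grasp instead.

Call:
arm_command(translation=[[-0.2, -0.9, 0], [-0.2, -0.9, 0]], rotation=[[0, 0.15, 0], [0, 0.3, 0]], grip=[-1, -1])

```text
time_s: 4.0
position: [0.5028, -0.2532, 0.3021]
tcp_rot: [[0.816, 0.518, 0.257], [-0.302, 0.004, 0.953], [0.493, -0.856, 0.16]]
force: [1.1, 0.8, 0.9]
opening: 0.999
```

```bash
cat >> h.py <<'E'
import json
def log():
    s=bot.read_state()
    open("log.jsonl","a").write(json.dumps({k:np.array(s[k]).tolist() for k in ["joint_positions","position","tcp_rot","time_s"]})+"\n"); return s
FL=np.diag([-1.,1,-1])
E
python3 - <<'E'
from h import *
s=log(); print(np.round(s["position"],3),np.round(s["joint_positions"],1))
plan(s["position"],s["tcp_rot"],[([.45,-.22,.34],s["tcp_rot"]@Ro.from_rotvec([0,80,0],degrees=True).as_matrix())])
E
```

```text
[ 0.503 -0.253  0.302] [ -50.2   14.4  106.6   35.3   43.8 -145.3]
[-0.215, -0.373, 0.151] [0.0, 0.667, -0.0] rows 4.7
[-0.263, -0.373, -0.023] [0.0, 0.666, -0.0] rows 4.7
  at [ 0.45 -0.22  0.34]
```

Call:
arm_command(translation=[[-0.22, -0.37, 0.15], [-0.22, -0.37, 0.15], [-0.22, -0.37, 0.15], [-0.22, -0.37, 0.15], [-0.22, -0.37, 0.15]], rotation=[[0, 0.67, 0], [0, 0.67, 0], [0, 0.67, 0], [0, 0.67, 0], [0, 0.67, 0]], grip=[-1, -1, -1, -1, -1])

```text
time_s: 4.5
position: [0.4769, -0.2366, 0.3204]
tcp_rot: [[0.458, 0.519, 0.722], [-0.845, 0.002, 0.534], [0.275, -0.855, 0.44]]
force: [0.0, 0.6, -0.2]
opening: 1.0
```

Call:
arm_command(translation=[[-0.26, -0.37, -0.02], [-0.26, -0.37, -0.02], [-0.26, -0.37, -0.02], [-0.26, -0.37, -0.02], [-0.26, -0.37, -0.02]], rotation=[[0, 0.67, 0], [0, 0.67, 0], [0, 0.67, 0], [0, 0.67, 0], [0, 0.67, 0]], grip=[-1, -1, -1, -1, -1])

```text
time_s: 5.0
position: [0.4508, -0.2199, 0.339]
tcp_rot: [[-0.116, 0.519, 0.847], [-0.99, 0.003, -0.138], [-0.074, -0.855, 0.514]]
force: [0.8, -0.2, -0.6]
opening: 1.002
```

```bash
python3 - <<'E'
from h import *
s=log(); print(np.round(s["position"],3),np.round(s["joint_positions"],1))
G=np.array([.579,-.309,.038]);Q=pose(4,40)@FL
plan(s["position"],s["tcp_rot"],[([.44,-.28,.30],Q),(G-.13*Q[:,1],Q)])
E
```

```text
[ 0.451 -0.22   0.339] [-53.2   5.8 110.8  33.7  48.7 -64.7]
[0.398, 0.173, -0.131] [0.037, 0.655, 0.072] rows 4.6
[0.403, 0.141, 0.149] [0.037, 0.656, 0.073] rows 4.6
  at [ 0.44 -0.28  0.3 ]
[0.399, 0.991, 0.241] [-0.0, -0.0, -0.0] rows 1.8
[0.398, 0.991, 0.242] [-0.0, -0.0, -0.0] rows 1.8
  at [ 0.496 -0.315  0.138]
```

Call:
arm_command(translation=[[0.4, 0.17, -0.13], [0.4, 0.17, -0.13], [0.4, 0.17, -0.13], [0.4, 0.17, -0.13], [0.4, 0.17, -0.13]], rotation=[[0.037, 0.655, 0.072], [0.037, 0.655, 0.072], [0.037, 0.655, 0.072], [0.037, 0.655, 0.072], [0.037, 0.655, 0.072]], grip=[-1, -1, -1, -1, -1])

```text
time_s: 5.5
position: [0.4456, -0.2504, 0.3197]
tcp_rot: [[-0.581, 0.575, 0.576], [-0.677, 0.051, -0.735], [-0.452, -0.816, 0.359]]
force: [-0.0, -0.8, -0.2]
opening: 0.997
```

Call:
arm_command(translation=[[0.4, 0.14, 0.15], [0.4, 0.14, 0.15], [0.4, 0.14, 0.15], [0.4, 0.14, 0.15], [0.4, 0.14, 0.15]], rotation=[[0.037, 0.655, 0.072], [0.037, 0.655, 0.072], [0.037, 0.655, 0.072], [0.037, 0.655, 0.072], [0.037, 0.655, 0.072]], grip=[-1, -1, -1, -1, -1])

```text
time_s: 6.0
position: [0.4407, -0.2802, 0.3006]
tcp_rot: [[-0.764, 0.641, 0.07], [-0.054, 0.045, -0.998], [-0.643, -0.766, -0.0]]
force: [0.6, 0.5, -0.3]
opening: 0.999
```

```bash
python3 - <<'E'
from h import *
s=log(); print(np.round(s["position"],3),np.round(s["joint_positions"],1))
G=np.array([.579,-.309,.038]);Q=pose(4,40)@FL
plan(s["position"],s["tcp_rot"],[(G-.13*Q[:,1],Q)])
E
```

```text
[ 0.441 -0.28   0.301] [-65.   13.1 114.4  52.1  49.6 -13.2]
[0.404, 0.991, 0.24] [0.0, 0.0, 0.0] rows 1.8
[0.404, 0.992, 0.24] [0.0, 0.0, 0.0] rows 1.8
  at [ 0.496 -0.315  0.138]
```

Call:
arm_command(translation=[[0.4, 0.99, 0.24], [0.4, 0.99, 0.24]], rotation=[[0, 0, 0], [0, 0, 0]], grip=[-1, -1])

```text
time_s: 6.2
position: [0.469, -0.2989, 0.2197]
tcp_rot: [[-0.764, 0.642, 0.073], [-0.061, 0.042, -0.997], [-0.643, -0.766, 0.007]]
force: [0.1, -1.2, 0.3]
opening: 0.999
```

Call:
arm_command(translation=[[0.4, 0.99, 0.24], [0.4, 0.99, 0.24], [0.4, 0.99, 0.24]], rotation=[[0, 0, 0], [0, 0, 0], [0, 0, 0]], grip=[-1, -1, -1])

```text
time_s: 6.5
position: [0.4962, -0.3151, 0.1339]
tcp_rot: [[-0.767, 0.637, 0.074], [-0.054, 0.05, -0.997], [-0.639, -0.769, -0.004]]
force: [0.0, 0.1, 0.5]
opening: 0.999
```

```bash
python3 - <<'E'
from w import *
np.set_printoptions(precision=4,suppress=True)
log(); s,c=wristcam(); print(s["position"],np.round(s["joint_positions"],1))
im=cv2.resize(c["image"],(800,600))
for t,z in [("scoop",0),("lip",.047),("grip",.038)]:
  for d in models.spot_point("wrist",t)[:1]:
    p=np.array(d["point"])*[560,420]; print(t,d["conf"],p,onz(c,p,z))
q=proj(c,scoop_pts([.579,-.309,0],4))/.7
cv2.polylines(im,[q.astype(np.int32)],False,(0,255,0),1)
cv2.imwrite("pics/w2.png",im)
Q=pose(4,40)@FL
plan(s["position"],s["tcp_rot"],[(np.array([.579,-.309,.038])-.003*Q[:,1],Q)])
E
```

```text
[ 0.4962 -0.3151  0.1339] [-60.3  36.2 114.1  75.9  36.6 -40.8]
scoop 0.63 [287.28 222.81] [ 0.5788 -0.3161  0.    ]
lip 0.56 [282.016 134.988] [ 0.6562 -0.3049  0.047 ]
grip 0.74 [283.976 208.11 ] [ 0.5786 -0.3123  0.038 ]
[-0.016, 0.774, 0.002] [0.003, 0.0, 0.002] rows 1.2
[-0.014, 0.774, 0.0] [0.003, 0.001, 0.003] rows 1.2
  at [ 0.577 -0.309  0.04 ]
```

View pics/w2.png

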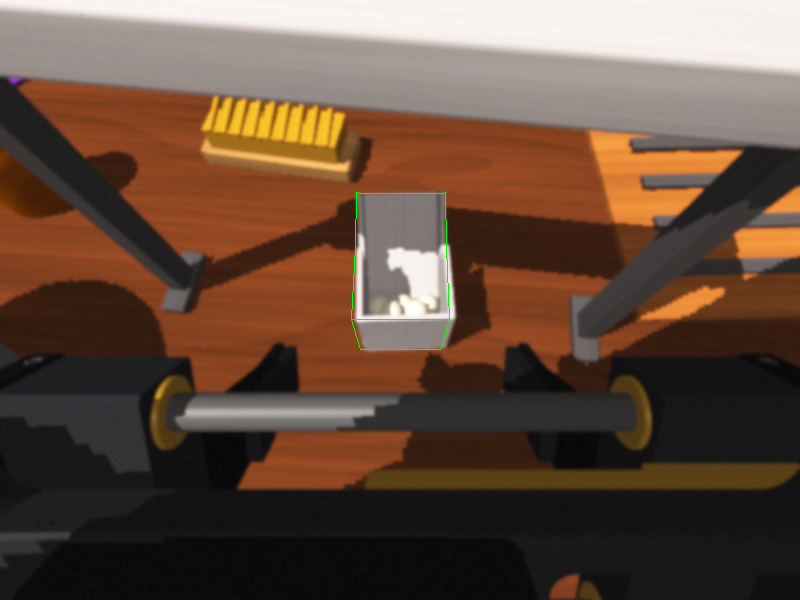

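```bash
python3 - <<'E'
from h import *
c=eyes.capture("wrist");H=np.array(c["hand_eye"]);print(H.round(3))
Q=pose(4,40)@FL;t=np.array([.577,-.309,.040])
print("cam world at grasp",(t+Q@H[:3,3]).round(3))
E
```

```text
[[-0.001  0.961  0.276 -0.076]
 [-0.    -0.276  0.961 -0.14 ]
 [ 1.     0.001  0.     0.   ]
 [ 0.     0.     0.     1.   ]]
cam world at grasp [ 0.546 -0.311  0.196]
```

```bash
python3 - <<'E'
from h import *
s=bot.read_state()
Q=pose(4,45)@FL;G=np.array([.575,-.310,.038])
plan(s["position"],s["tcp_rot"],[(G-.13*Q[:,1],Q),(G-.003*Q[:,1],Q)])
E
```

```text
[0.225, 0.003, -0.028] [-0.003, 0.008, 0.081] rows 0.6
  at [ 0.483 -0.316  0.13 ]
[0.0, 0.794, -0.0] [-0.0, -0.0, -0.0] rows 1.3
[0.0, 0.794, -0.0] [-0.0, -0.0, -0.0] rows 1.3
  at [ 0.573 -0.31   0.04 ]
```

Call:
arm_command(translation=[[0.23, 0, -0.03], [0.23, 0, -0.03]], rotation=[[-0.003, 0.008, 0.081], [-0.003, 0.008, 0.081]], grip=[-1, -1])

```text
time_s: 6.95
position: [0.4815, -0.3165, 0.1288]
tcp_rot: [[-0.706, 0.705, 0.067], [-0.047, 0.048, -0.998], [-0.707, -0.707, -0.001]]
force: [-0.1, 0.6, 0.6]
opening: 0.998
```

Call:
arm_command(translation=[[0, 0.4, 0], [0, 0.8, 0], [0, 0.8, 0]], rotation=[[0, 0, 0], [0, 0, 0], [0, 0, 0]], grip=[-1, -1, -1])

```text
time_s: 7.25
position: [0.5292, -0.3132, 0.0827]
tcp_rot: [[-0.706, 0.705, 0.071], [-0.05, 0.05, -0.998], [-0.707, -0.707, -0.001]]
force: [-0.7, -0.3, -0.3]
opening: 0.995
```

```bash
python3 - <<'E'
from h import *
s=log();print(np.round(s["position"],4),np.round(s["joint_positions"],1),np.round(s["force"],1))
Q=pose(4,45)@FL;G=np.array([.575,-.310,.038])
plan(s["position"],s["tcp_rot"],[(G-.003*Q[:,1],Q)])
E
```

```text
[ 0.5292 -0.3132  0.0827] [-58.7  45.  113.8  94.2  39.1 -59.3] [-0.7 -0.3 -0.3]
[-0.01, 0.763, 0.001] [0.001, 0.0, 0.0] rows 1.2
  at [ 0.573 -0.31   0.04 ]
```

Call:
arm_command(translation=[[-0.01, 0.38, 0], [-0.01, 0.76, 0], [-0.01, 0.76, 0]], rotation=[[0, 0, 0], [0, 0, 0], [0, 0, 0]], grip=[-1, -1, -1])

```text
time_s: 7.55
position: [0.5725, -0.31, 0.0404]
tcp_rot: [[-0.706, 0.705, 0.071], [-0.05, 0.051, -0.997], [-0.707, -0.707, -0.001]]
force: [-0.4, 0.1, 0.4]
opening: 1.002
```

Call:
arm_command(translation=[[0, 0, 0], [0, 0, 0], [0, 0, 0], [0, 0, 0], [0, 0, 0]], rotation=[[0, 0, 0], [0, 0, 0], [0, 0, 0], [0, 0, 0], [0, 0, 0]], grip=[1, 1, 1, 1, 1])

```text
time_s: 8.05
position: [0.571, -0.3107, 0.0403]
tcp_rot: [[-0.706, 0.705, 0.068], [-0.046, 0.049, -0.998], [-0.706, -0.708, -0.002]]
force: [-3.1, -0.8, 4.6]
opening: 0.669
```

```bash
python3 - <<'E'
from h import *
s=log();print(np.round(s["position"],4),np.round(s["joint_positions"],1),np.round(s["force"],1),s["opening"])
print(np.round(s["tcp_rot"],4))
E
```

```text
[ 0.571  -0.3107  0.0403] [-54.2  50.5 109.5 100.2  37.6 -61.4] [-3.1 -0.8  4.6] 0.6694558146668863
[[-0.7063  0.7047  0.0676]
 [-0.0463  0.0493 -0.9977]
 [-0.7064 -0.7078 -0.0022]]
```

Call:
arm_command(translation=[[0, -0.06, 0], [0, -0.2, 0], [0, -0.4, 0], [0, -0.6, 0], [0, -0.8, 0]], rotation=[[0, 0, 0], [0, 0, 0], [0, 0, 0], [0, 0, 0], [0, 0, 0]], grip=[1, 1, 1, 1, 1])

```text
time_s: 8.55
position: [0.5248, -0.3133, 0.0858]
tcp_rot: [[-0.707, 0.704, 0.068], [-0.047, 0.05, -0.998], [-0.705, -0.709, -0.003]]
force: [0.2, -0.3, -3.5]
opening: 0.665
```

```bash
python3 - <<'E'
from h import *
s=log();print(np.round(s["position"],4),np.round(s["joint_positions"],1),np.round(s["force"],1),s["opening"])
print(np.round(s["tcp_rot"],4))
c=eyes.capture("scene");cv2.imwrite("pics/s2.png",cv2.resize(c["image"][240:420,60:300],(800,600)))
E
```

```text
[ 0.5248 -0.3133  0.0858] [-59.1  44.6 114.2  93.6  39.1 -59. ] [ 0.2 -0.3 -3.5] 0.6648191816598485
[[-0.7072  0.7037  0.0685]
 [-0.0465  0.0503 -0.9976]
 [-0.7055 -0.7087 -0.0029]]
```

View pics/s2.png

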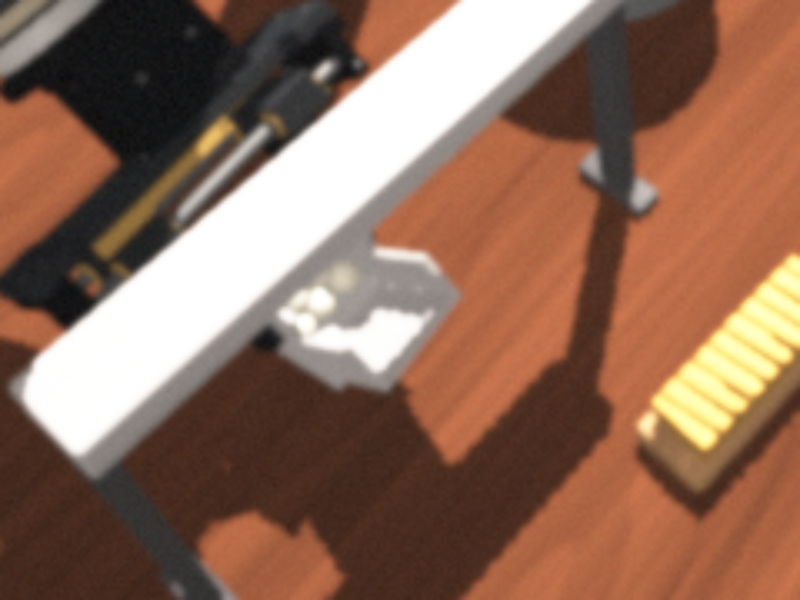

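The view shows the scoop lifted level behind and below the bar, balls at about (315,300), nothing touching. I'll fit a quick kinematic model from the logged joints so I can check reach before the pour.

```bash
cat > kin.py <<'E'
import numpy as np, json
from scipy.optimize import least_squares
from scipy.spatial.transform import Rotation as Ro
D=[json.loads(l) for l in open("log.jsonl")]
D.append(dict(joint_positions=[62.71,30.224,82.088,0,67.689,-10.227],position=[.183,.597,.245],tcp_rot=[[.956,0,.293],[-.293,0,.956],[0,-1,0]]))
rz=lambda a:Ro.from_euler('z',a,degrees=True).as_matrix(); ry=lambda a:Ro.from_euler('y',a,degrees=True).as_matrix()
def fk(q,P,C,s4,s6):
    q=np.asarray(q);R=rz(q[0]);p=R@P[0:3]
    R=R@ry(q[1]);p=p+R@P[3:6]
    R=R@ry(q[2]);p=p+R@[P[6],0,P[7]]
    R=R@rz(s4*q[3]);R=R@ry(q[4]);p=p+R@[P[8],0,P[9]]
    return p,R@rz(s6*q[5])@C
def rotC(s4,s6):
    Cs=[]
    for d in D:
        _,R=fk(d["joint_positions"],np.zeros(10),np.eye(3),s4,s6); Cs.append(R.T@np.array(d["tcp_rot"]))
    M=Ro.from_matrix(Cs).mean(); return M.as_matrix(),max((Ro.from_matrix(c)*M.inv()).magnitude() for c in Cs)*57.3
s4,s6=min([(a,b) for a in(1,-1) for b in(1,-1)],key=lambda t:rotC(*t)[1]); C,err=rotC(s4,s6)
f=lambda P:np.concatenate([fk(d["joint_positions"],P,C,s4,s6)[0]-d["position"] for d in D]+[1e-4*np.asarray(P)])
sol=least_squares(f,[0,.0,.3,0,.1,.3,0,.3,0,.2]);P=sol.x
lo=np.array([-176.69,-43.24,12.49,-82,0,-163.58])+2;hi=np.array([176.69,126.21,139.97,262,151.66,163.58])-2
def ik(p,R,q0):
    def g(q):
        a,b=fk(q,P,C,s4,s6); return np.concatenate([(a-p)*10,Ro.from_matrix(b.T@R).as_rotvec()*3,1e-4*(q-q0)/57])
    q=np.clip(q0,lo+.1,hi-.1); r=least_squares(g,q,bounds=(lo,hi),x_scale=57.); a,b=fk(r.x,P,C,s4,s6)
    return r.x,np.linalg.norm(a-p)*1e3,Ro.from_matrix(b.T@R).magnitude()*57.3
E
python3 - <<'E'
from kin import *; from h import pose,FL
np.set_printoptions(precision=3,suppress=True)
print(s4,s6,err,C);print(P,np.abs(sol.fun).max())
q0=np.array(D[-2]["joint_positions"])
for phi in [0,30,45,60,75,90,110]:
  u=np.array([np.cos(np.radians(phi)),np.sin(np.radians(phi)),0]); q=q0
  print("phi",phi)
  lipxy=np.array([.475,-.001,0])-.008*u
  for th in [0,20,40,55,70]:
    t=np.radians(th); d=np.array([-.085*np.cos(t)-.007*np.sin(t), .085*np.sin(t)-.007*np.cos(t)])
    p=lipxy+u*d[0]+[0,0,.175-.04*th/70+d[1]]
    q,e,r=ik(p,pose(phi,45-th)@FL,q); print(th,p.round(3),q.round(0),round(e,1),round(r,1))
E
```

```text
1 1 0.02055192006547165 [[-0. -0. -1.]
 [-1. -0.  0.]
 [-0.  1. -0.]]
[ 0.     0.056  0.274 -0.001  0.056  0.587  0.113  0.392  0.     0.283] 8.69488547559083e-05
phi 0
0 [ 0.382 -0.001  0.168] [-25.  19. 138. 123.  17. -55.] 53.3 9.6
20 [ 0.385 -0.001  0.186] [-25.  15. 136.  61.  12.   6.] 0.0 0.0
40 [ 0.397 -0.001  0.201] [-17.  16. 119.   2.  41.  71.] 0.0 0.0
55 [ 0.413 -0.001  0.209] [-14.  21. 107.  -3.  61.  78.] 0.0 0.0
70 [ 0.431 -0.001  0.212] [-12.  29.  96.  -5.  79.  80.] 0.0 0.0
phi 30
0 [ 0.394 -0.047  0.168] [-57.  30. 138.  78.  45. -71.] 11.8 2.1
20 [ 0.397 -0.046  0.186] [-41.  18. 130.  47.  33. -21.] 0.0 0.0
40 [ 0.408 -0.04   0.201] [-24.  17. 117.   6.  43.  32.] 0.0 0.0
55 [ 0.421 -0.032  0.209] [-15.  21. 107.  -8.  59.  50.] 0.0 0.0
70 [ 0.437 -0.023  0.212] [ -8.  28.  97. -16.  75.  59.] 0.0 0.0
phi 45
0 [ 0.409 -0.067  0.168] [-57.  31. 130.  62.  51. -67.] 0.0 0.0
20 [ 0.411 -0.065  0.186] [-43.  20. 124.  39.  42. -28.] 0.0 0.0
40 [ 0.42  -0.056  0.201] [-26.  18. 115.   7.  46.  14.] 0.0 0.0
55 [ 0.431 -0.045  0.209] [-15.  22. 107. -10.  57.  36.] 0.
[... 716 characters left out ...]
03. -29.  59.  27.] 0.0 0.0
phi 90
0 [ 0.475 -0.094  0.168] [-43.  39.  99.  32.  79. -60.] 0.0 0.0
20 [ 0.475 -0.091  0.186] [-36.  29. 102.  22.  66. -48.] 0.0 0.0
40 [ 0.475 -0.079  0.201] [-25.  23. 104.   6.  55. -29.] 0.0 0.0
55 [ 0.475 -0.063  0.209] [-15.  22. 106. -13.  50.  -7.] 0.0 0.0
70 [ 0.475 -0.045  0.212] [ -4.  24. 106. -32.  52.  16.] 0.0 0.0
phi 110
0 [ 0.507 -0.088  0.168] [-36.  43.  87.  23.  90. -64.] 0.0 0.0
20 [ 0.506 -0.086  0.186] [-31.  33.  93.  16.  74. -58.] 0.0 0.0
40 [ 0.502 -0.074  0.201] [-23.  26. 100.   4.  58. -46.] 0.0 0.0
55 [ 0.496 -0.06   0.209] [-15.  23. 105. -11.  47. -28.] 0.0 0.0
70 [ 0.49  -0.042  0.212] [ -5.  23. 109. -35.  42.  -0.] 0.0 0.0
```

```bash
cat > pour.py <<'E'
from h import *
def pourpose(phi,th,lipz,tub=(.475,-.001),back=.008):
    u=np.array([np.cos(np.radians(phi)),np.sin(np.radians(phi)),0]);t=np.radians(th)
    d=np.array([-.085*np.cos(t)-.007*np.sin(t),.085*np.sin(t)-.007*np.cos(t)])
    return np.array([*tub,0])-back*u+u*d[0]+[0,0,lipz+d[1]],pose(phi,45-th)@FL
E
python3 - <<'E'
from pour import *; from kin import ik
s=log(); R=s["tcp_rot"]
w=[([.447,-.319,.164],pose(4,45)@FL),([.42,-.22,.205],pose(30,45)@FL),pourpose(55,0,.205)]
q=np.array(s["joint_positions"])
for a,b in w:
  q,e,r=ik(np.array(a),b,q);print(np.round(a,3),q.round(),round(e,1),round(r,1))
plan(s["position"],R,w,.9)
E
```

```text
[ 0.447 -0.319  0.164] [-69.  33. 120.  79.  44. -51.] 0.0 0.0
[ 0.42  -0.22   0.205] [-68.  27. 120.  56.  58. -50.] 0.0 0.0
[ 0.422 -0.077  0.198] [-55.  28. 122.  50.  61. -57.] 0.0 0.0
[0.002, -0.68, 0.0] [-0.0, -0.002, 0.001] rows 1.1
[0.002, -0.681, 0.001] [-0.0, -0.001, 0.001] rows 1.1
  at [ 0.447 -0.319  0.164]
[-0.093, -0.27, -0.629] [-0.153, -0.153, -0.0] rows 1.5
[-0.195, -0.167, -0.641] [-0.154, -0.154, -0.0] rows 1.5
  at [ 0.42  -0.22   0.205]
[-0.291, 0.353, -0.768] [-0.147, -0.147, -0.0] rows 1.5
[-0.401, 0.462, -0.651] [-0.148, -0.147, -0.0] rows 1.5
  at [ 0.422 -0.077  0.198]
```

Call:
arm_command(translation=[[0, -0.2, 0], [0, -0.5, 0], [0, -0.8, 0], [0, -1, 0]], rotation=[[0, 0, 0], [0, 0, 0], [0, 0, 0], [0, 0, 0]], grip=[1, 1, 1, 1])

```text
time_s: 9.0
position: [0.4685, -0.3174, 0.1427]
tcp_rot: [[-0.707, 0.704, 0.068], [-0.047, 0.05, -0.998], [-0.706, -0.708, -0.002]]
force: [-0.1, -0.9, -3.7]
opening: 0.667
```

Call:
arm_command(translation=[[0, -0.2, 0], [0, -0.36, 0], [0, -0.36, 0]], rotation=[[0, 0, 0], [0, 0, 0], [0, 0, 0]], grip=[1, 1, 1])

```text
time_s: 9.3
position: [0.4486, -0.3193, 0.1632]
tcp_rot: [[-0.707, 0.704, 0.067], [-0.047, 0.048, -0.998], [-0.706, -0.708, -0.001]]
force: [1.2, -0.7, -3.3]
opening: 0.668
```

Call:
arm_command(translation=[[-0.01, -0.04, -0.1], [-0.03, -0.1, -0.23], [-0.05, -0.16, -0.37], [-0.07, -0.22, -0.5], [-0.09, -0.27, -0.63]], rotation=[[-0.024, -0.024, 0], [-0.057, -0.057, 0], [-0.09, -0.09, 0], [-0.122, -0.122, 0], [-0.153, -0.153, 0]], grip=[1, 1, 1, 1, 1])

```text
time_s: 9.8
position: [0.4359, -0.2688, 0.1824]
tcp_rot: [[-0.677, 0.675, 0.293], [-0.206, 0.209, -0.956], [-0.706, -0.708, -0.003]]
force: [0.3, 0.2, -3.2]
opening: 0.669
```

Call:
arm_command(translation=[[-0.04, -0.03, -0.13], [-0.08, -0.07, -0.26], [-0.12, -0.1, -0.38], [-0.16, -0.13, -0.51], [-0.2, -0.17, -0.64]], rotation=[[-0.03, -0.03, 0], [-0.06, -0.06, 0], [-0.092, -0.092, 0], [-0.123, -0.123, 0], [-0.154, -0.154, 0]], grip=[1, 1, 1, 1, 1])

```text
time_s: 10.3
position: [0.4227, -0.2194, 0.2035]
tcp_rot: [[-0.613, 0.61, 0.502], [-0.353, 0.357, -0.865], [-0.707, -0.707, -0.003]]
force: [0.1, -0.0, -3.3]
opening: 0.67
```

```bash
python3 - <<'E'
from pour import *; from kin import ik
s=log(); print(np.round(s["joint_positions"]),s["opening"],np.round(s["force"],1))
plan(s["position"],s["tcp_rot"],[pourpose(55,0,.205)],.9)
E
```

```text
[-68.  28. 119.  56.  57. -50.] 0.6700111480431161 [ 0.1 -0.  -3.3]
[-0.286, 0.337, -0.772] [-0.145, -0.148, -0.0] rows 1.4
[-0.397, 0.447, -0.658] [-0.146, -0.147, 0.0] rows 1.4
  at [ 0.422 -0.077  0.198]
```

Call:
arm_command(translation=[[-0.06, 0.07, -0.15], [-0.12, 0.14, -0.31], [-0.17, 0.2, -0.46], [-0.23, 0.27, -0.62], [-0.29, 0.34, -0.77]], rotation=[[-0.029, -0.03, 0], [-0.058, -0.06, 0], [-0.087, -0.09, 0], [-0.116, -0.119, 0], [-0.145, -0.148, 0]], grip=[1, 1, 1, 1, 1])

```text
time_s: 10.8
position: [0.4227, -0.1472, 0.2007]
tcp_rot: [[-0.521, 0.52, 0.677], [-0.478, 0.48, -0.736], [-0.707, -0.707, -0.002]]
force: [0.0, -0.5, -3.2]
opening: 0.665
```

Call:
arm_command(translation=[[-0.1, 0.11, -0.16], [-0.2, 0.22, -0.33], [-0.29, 0.33, -0.48], [-0.36, 0.41, -0.6], [-0.4, 0.45, -0.66]], rotation=[[-0.036, -0.036, 0], [-0.073, -0.073, 0], [-0.107, -0.107, 0], [-0.132, -0.132, 0], [-0.146, -0.147, 0]], grip=[1, 1, 1, 1, 1])

```text
time_s: 11.3
position: [0.4225, -0.0756, 0.198]
tcp_rot: [[-0.405, 0.405, 0.82], [-0.579, 0.58, -0.573], [-0.708, -0.707, -0.001]]
force: [-0.6, -1.5, -3.5]
opening: 0.669
```

```bash
python3 - <<'E'
from pour import *; from kin import ik
s=log(); print(np.round(s["position"],3),np.round(s["joint_positions"]),s["opening"],np.round(s["force"],1))
w=[pourpose(55,t,z) for t,z in [(25,.185),(40,.165),(55,.15),(72,.135),(82,.135)]]
q=np.array(s["joint_positions"])
for a,b in w:
  q,e,r=ik(np.array(a),b,q);print(np.round(a,3),q.round(),round(e,1),round(r,1))
plan(s["position"],s["tcp_rot"],w)
c=eyes.capture("top");cv2.imwrite("pics/t2.png",cv2.resize(c["image"][130:330,200:467],(800,600)))
E
```

```text
[ 0.422 -0.076  0.198] [-54.  28. 122.  50.  61. -57.] 0.66916255057517 [-0.6 -1.5 -3.5]
[ 0.425 -0.073  0.215] [-39.  18. 116.  26.  51. -21.] 0.0 0.0
[ 0.43  -0.065  0.214] [-27.  18. 112.   6.  50.   4.] 0.0 0.0
[ 0.439 -0.052  0.216] [-15.  21. 106. -11.  57.  26.] 0.0 0.0
[ 0.452 -0.035  0.214] [ -4.  28.  99. -25.  69.  43.] 0.0 0.0
[ 0.46  -0.023  0.218] [  1.  32.  95. -30.  78.  48.] 0.0 0.0
[-0.175, -0.118, 0.003] [0.001, 0.001, -0.417] rows 2.9
  at [ 0.425 -0.073  0.215]
[-0.121, 0.048, -0.0] [0.0, -0.0, -0.25] rows 1.7
  at [ 0.431 -0.065  0.214]
[-0.19, 0.0, -0.0] [0.001, -0.0, -0.25] rows 1.7
  at [ 0.439 -0.052  0.216]
[-0.269, -0.022, -0.0] [-0.0, -0.0, -0.284] rows 2.0
  at [ 0.452 -0.035  0.214]
[-0.132, -0.131, -0.0] [-0.0, -0.0, -0.166] rows 1.2
  at [ 0.46  -0.023  0.218]
```

View pics/t2.png

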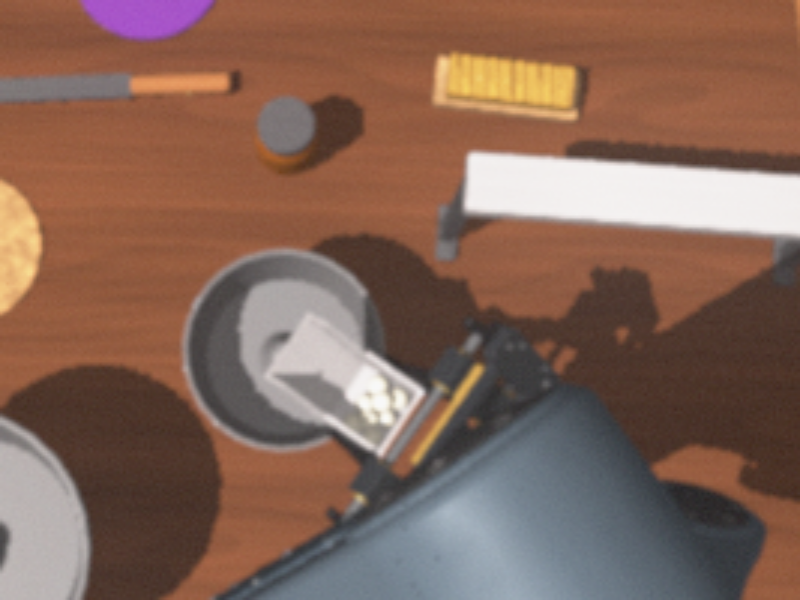

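The scoop's lip (about 290,345) is over the tub's centre cone, balls inside. Pouring now.

Call:
arm_command(translation=[[-0.03, -0.02, 0], [-0.07, -0.05, 0], [-0.11, -0.07, 0], [-0.15, -0.1, 0], [-0.18, -0.12, 0]], rotation=[[0, 0, -0.07], [0, 0, -0.16], [0, 0, -0.25], [0, 0, -0.34], [0, 0, -0.417]], grip=[1, 1, 1, 1, 1])

```text
time_s: 11.85
position: [0.4245, -0.0743, 0.2157]
tcp_rot: [[-0.542, 0.195, 0.818], [-0.769, 0.277, -0.576], [-0.339, -0.941, 0.0]]
force: [0.1, -0.6, -3.0]
opening: 0.668
```

Call:
arm_command(translation=[[-0.02, 0.01, 0], [-0.05, 0.02, 0], [-0.07, 0.03, 0], [-0.1, 0.04, 0], [-0.12, 0.05, 0]], rotation=[[0, 0, -0.05], [0, 0, -0.1], [0, 0, -0.15], [0, 0, -0.2], [0, 0, -0.25]], grip=[1, 1, 1, 1, 1])

```text
time_s: 12.35
position: [0.4299, -0.0655, 0.2145]
tcp_rot: [[-0.574, 0.047, 0.817], [-0.814, 0.071, -0.576], [-0.085, -0.996, -0.003]]
force: [-0.3, 0.5, -3.0]
opening: 0.669
```

Call:
arm_command(translation=[[-0.04, 0, 0], [-0.08, 0, 0], [-0.11, 0, 0], [-0.15, 0, 0], [-0.19, 0, 0]], rotation=[[0, 0, -0.05], [0, 0, -0.1], [0, 0, -0.15], [0, 0, -0.2], [0, 0, -0.25]], grip=[1, 1, 1, 1, 1])

```text
time_s: 12.85
position: [0.4385, -0.0532, 0.2157]
tcp_rot: [[-0.568, -0.104, 0.817], [-0.804, -0.142, -0.577], [0.176, -0.984, -0.003]]
force: [-0.0, 0.7, -2.8]
opening: 0.664
```

Call:
arm_command(translation=[[-0.05, 0, 0], [-0.11, -0.01, 0], [-0.16, -0.01, 0], [-0.21, -0.02, 0], [-0.27, -0.02, 0]], rotation=[[0, 0, -0.057], [0, 0, -0.114], [0, 0, -0.17], [0, 0, -0.227], [0, 0, -0.284]], grip=[1, 1, 1, 1, 1])

```text
time_s: 13.35
position: [0.4513, -0.0355, 0.2137]
tcp_rot: [[-0.513, -0.265, 0.817], [-0.727, -0.372, -0.577], [0.456, -0.89, -0.002]]
force: [0.3, 1.0, -1.5]
opening: 0.669
```

Call:
arm_command(translation=[[-0.07, -0.07, 0], [-0.13, -0.13, 0], [-0.13, -0.13, 0], [-0.13, -0.13, 0], [-0.13, -0.13, 0]], rotation=[[0, 0, -0.083], [0, 0, -0.166], [0, 0, -0.166], [0, 0, -0.166], [0, 0, -0.166]], grip=[1, 1, 1, 1, 1])

```text
time_s: 13.85
position: [0.4591, -0.025, 0.2184]
tcp_rot: [[-0.46, -0.347, 0.817], [-0.653, -0.491, -0.577], [0.601, -0.799, -0.001]]
force: [0.2, 0.1, -1.9]
opening: 0.665
```

```bash
python3 - <<'E'
from pour import *; from kin import ik
s=log(); print(np.round(s["position"],3),np.round(s["joint_positions"]),s["opening"],np.round(s["force"],1))
w=[pourpose(55,40,.175),pourpose(55,0,.215)]
plan(s["position"],s["tcp_rot"],w)
E
```

```text
[ 0.459 -0.025  0.218] [  0.  32.  95. -30.  78.  48.] 0.6652791684424894 [ 0.2  0.1 -1.9]
[0.532, 0.308, -0.007] [0.002, -0.003, 0.699] rows 4.9
  at [ 0.43  -0.065  0.224]
[0.209, 0.186, 0.0] [-0.0, -0.0, 0.667] rows 4.7
  at [ 0.422 -0.077  0.208]
```

Call:
arm_command(translation=[[0.06, 0.1, 0], [0.17, 0.2, 0], [0.3, 0.27, 0], [0.42, 0.3, 0], [0.53, 0.31, 0]], rotation=[[0, 0, 0.14], [0, 0, 0.28], [0, 0, 0.42], [0, 0, 0.56], [0, 0, 0.7]], grip=[1, 1, 1, 1, 1])

```text
time_s: 14.35
position: [0.4305, -0.065, 0.2251]
tcp_rot: [[-0.574, 0.053, 0.817], [-0.814, 0.072, -0.576], [-0.089, -0.996, 0.002]]
force: [-0.3, 0.6, -2.6]
opening: 0.665
```

Call:
arm_command(translation=[[0.04, 0.04, 0], [0.08, 0.07, 0], [0.13, 0.11, 0], [0.17, 0.15, 0], [0.21, 0.19, 0]], rotation=[[0, 0, 0.133], [0, 0, 0.267], [0, 0, 0.4], [0, 0, 0.533], [0, 0, 0.667]], grip=[1, 1, 1, 1, 1])

```text
time_s: 14.85
position: [0.4224, -0.0787, 0.2084]
tcp_rot: [[-0.405, 0.412, 0.816], [-0.579, 0.575, -0.578], [-0.708, -0.707, 0.005]]
force: [-1.2, 0.9, -3.1]
opening: 0.668
```

```bash
python3 - <<'E'
from pour import *; from kin import ik
s=log(); print(np.round(s["position"],3),np.round(s["joint_positions"]),s["opening"],np.round(s["force"],1))
cs=[eyes.capture(n)["image"] for n in ("top","scene")]
cv2.imwrite("pics/p1.png",np.hstack([cv2.resize(cs[0][180:300,230:350],(400,400)),cv2.resize(cs[1][140:270,180:310],(400,400))]))
# mat placement candidates: foot centre (scoop x=+7.5) on mat centre
for yaw in (27,0,-20,45,60):
  u=np.array([np.cos(np.radians(yaw)),np.sin(np.radians(yaw)),0]); o=np.array([.571,.291,.004])-.0075*u
  q=np.array(s["joint_positions"]); out=[]
  for dz in (.12,.0):
    a=o-.008*u+[0,0,.0403+dz]; q,e,r=ik(a,pose(yaw,45)@FL,q); out.append((q.round(),round(e,1),round(r,1)))
  print(yaw,a.round(3),out)
E
```

```text
[ 0.422 -0.079  0.208] [-55.  26. 121.  49.  62. -56.] 0.6676234419634567 [-1.2  0.9 -3.1]
27 [0.557 0.284 0.044] [(array([ 12.,  34., 118., 145.,  19., -68.]), np.float64(0.0), 0.0), (array([ 12.,  50., 119., 161.,  35., -85.]), np.float64(0.0), 0.0)]
0 [0.556 0.291 0.044] [(array([  25.,   35.,  113.,  241.,   20., -131.]), np.float64(0.0), 0.0), (array([  25.,   50.,  114.,  215.,   31., -103.]), np.float64(0.0), 0.0)]
-20 [0.556 0.296 0.044] [(array([  31.,   38.,  110.,  260.,   33., -130.]), np.float64(13.9), 5.2), (array([  32.,   50.,  106.,  259.,   35., -124.]), np.float64(0.0), 0.0)]
45 [0.56  0.28  0.044] [(array([  4.,  34., 116., 103.,  29., -47.]), np.float64(0.0), 0.0), (array([  4.,  50., 117., 128.,  36., -76.]), np.float64(0.0), 0.0)]
60 [0.563 0.278 0.044] [(array([ -1.,  35., 111.,  80.,  39., -40.]), np.float64(0.0), 0.0), (array([ -1.,  50., 112., 100.,  39., -65.]), np.float64(0.0), 0.0)]
```

View pics/p1.png

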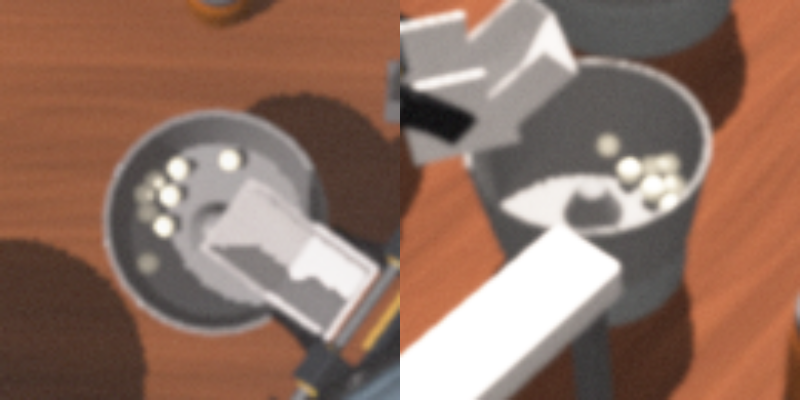

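I count all eight balls in the tub and the scoop looks empty. Next, the cork mat with yaw about 85°, to stay clear of the larger tub.

```bash
python3 - <<'E'
from h import *; from kin import ik
s=bot.read_state(); yaw=85
u=np.array([np.cos(np.radians(yaw)),np.sin(np.radians(yaw)),0]); Q=pose(yaw,45)@FL
o=np.array([.577,.291,0])-.0155*u
w=[([.47,-.06,.25],pose(65,45)@FL),(o+[0,0,.23]+[0,-.06,0],Q),(o+[0,0,.10],Q),(o+[0,0,.05],Q)]
q=np.array(s["joint_positions"])
for a,b in w:
  q,e,r=ik(np.array(a),b,q);print(np.round(a,3),q.round(),round(e,1),round(r,1))
plan(s["position"],s["tcp_rot"],w)
E
```

```text
[ 0.47 -0.06  0.25] [-46.  25. 110.  44.  71. -46.] 0.0 0.0
[0.576 0.216 0.23 ] [-10.  33.  97.  50.  66. -33.] 0.0 0.0
[0.576 0.276 0.1  ] [ -4.  46.  99.  61.  54. -45.] 0.0 0.0
[0.576 0.276 0.05 ] [ -4.  51.  99.  64.  52. -50.] 0.0 0.0
[-0.788, 0.001, 0.34] [-0.122, -0.128, 0.003] rows 1.4
  at [ 0.47 -0.06  0.25]
[-0.808, 0.927, -0.086] [-0.079, -0.078, -0.0] rows 2.0
[-0.81, 0.928, 0.056] [-0.079, -0.079, -0.0] rows 2.0
[-0.799, 0.917, 0.199] [-0.078, -0.078, -0.0] rows 2.0
  at [0.576 0.216 0.23 ]
[0.311, 0.838, -0.032] [-0.0, -0.0, -0.0] rows 1.4
[0.311, 0.839, -0.033] [-0.0, -0.0, -0.0] rows 1.4
  at [0.576 0.276 0.1  ]
[0.442, 0.442, 0.0] [-0.0, -0.0, -0.0] rows 1.0
  at [0.576 0.276 0.05 ]
```

Call:
arm_command(translation=[[-0.26, 0, 0.11], [-0.52, 0, 0.22], [-0.79, 0, 0.34]], rotation=[[-0.04, -0.043, 0], [-0.08, -0.086, 0], [-0.122, -0.128, 0]], grip=[1, 1, 1])

```text
time_s: 15.25
position: [0.4706, -0.0553, 0.2531]
tcp_rot: [[-0.293, 0.292, 0.911], [-0.649, 0.638, -0.413], [-0.702, -0.712, 0.003]]
force: [0.5, -0.5, -2.4]
opening: 0.664
```

Call:
arm_command(translation=[[-0.27, 0.31, -0.03], [-0.54, 0.62, -0.06], [-0.81, 0.93, -0.09]], rotation=[[-0.026, -0.026, 0], [-0.053, -0.052, 0], [-0.079, -0.078, 0]], grip=[1, 1, 1])

```text
time_s: 15.55
position: [0.5051, 0.0382, 0.2458]
tcp_rot: [[-0.214, 0.216, 0.952], [-0.679, 0.668, -0.305], [-0.702, -0.712, 0.004]]
force: [0.6, -0.0, -3.5]
opening: 0.663
```

Call:
arm_command(translation=[[-0.27, 0.31, 0.02], [-0.54, 0.62, 0.04], [-0.81, 0.93, 0.06]], rotation=[[-0.026, -0.026, 0], [-0.053, -0.052, 0], [-0.079, -0.079, 0]], grip=[1, 1, 1])

```text
time_s: 15.85
position: [0.5395, 0.1309, 0.2388]
tcp_rot: [[-0.134, 0.136, 0.982], [-0.7, 0.689, -0.191], [-0.702, -0.712, 0.003]]
force: [-0.3, -0.6, -2.2]
opening: 0.668
```

Call:
arm_command(translation=[[-0.27, 0.31, 0.07], [-0.54, 0.62, 0.13], [-0.8, 0.92, 0.2], [-0.8, 0.92, 0.2]], rotation=[[-0.026, -0.026, 0], [-0.053, -0.052, 0], [-0.078, -0.078, 0], [-0.078, -0.078, 0]], grip=[1, 1, 1, 1])

```text
time_s: 16.25
position: [0.5741, 0.2252, 0.2319]
tcp_rot: [[-0.049, 0.054, 0.997], [-0.709, 0.701, -0.073], [-0.703, -0.711, 0.004]]
force: [-0.3, -1.1, -2.4]
opening: 0.663
```

Call:
arm_command(translation=[[0.1, 0.28, -0.01], [0.2, 0.56, -0.02], [0.31, 0.84, -0.03]], rotation=[[0, 0, 0], [0, 0, 0], [0, 0, 0]], grip=[1, 1, 1])

```text
time_s: 16.55
position: [0.5738, 0.2514, 0.1661]
tcp_rot: [[-0.054, 0.057, 0.997], [-0.71, 0.7, -0.079], [-0.702, -0.712, 0.003]]
force: [0.2, -0.3, -3.1]
opening: 0.667
```

Call:
arm_command(translation=[[0.1, 0.28, -0.01], [0.2, 0.56, -0.02], [0.31, 0.84, -0.03], [0.31, 0.84, -0.03]], rotation=[[0, 0, 0], [0, 0, 0], [0, 0, 0], [0, 0, 0]], grip=[1, 1, 1, 1])

```text
time_s: 16.95
position: [0.572, 0.2816, 0.0988]
tcp_rot: [[-0.057, 0.052, 0.997], [-0.709, 0.701, -0.077], [-0.703, -0.711, -0.003]]
force: [-0.5, -0.1, -2.5]
opening: 0.665
```

```bash
python3 - <<'E'
from w import *; from kin import ik
s=log(); print(np.round(s["position"],4),np.round(s["joint_positions"]),s["opening"],np.round(s["force"],1))
yaw=85
u=np.array([np.cos(np.radians(yaw)),np.sin(np.radians(yaw)),0]); Q=pose(yaw,45)@FL
o=np.array([.577,.291,0])-.0155*u
plan(s["position"],s["tcp_rot"],[(o+[0,0,.05],Q)])
c=eyes.capture("scene"); k=5
x0,y0=300,90; im=cv2.resize(c["image"][y0:y0+120,x0:x0+160],None,fx=k,fy=k)
so=np.array(s["position"])+.008*u-[0,0,.0403]
cv2.polylines(im,[((proj(c,scoop_pts(so,yaw))-[x0,y0])*k).astype(np.int32)],False,(0,255,0),1)
cv2.imwrite("pics/m1.png",im)
E
```

```text
[0.572  0.2816 0.0988] [ -3.  46.  99.  61.  54. -44.] 0.6647308600424838 [-0.5 -0.1 -2.5]
[0.48, 0.383, 0.053] [0.009, 0.005, 0.006] rows 1.0
  at [0.576 0.276 0.05 ]
```

View pics/m1.png

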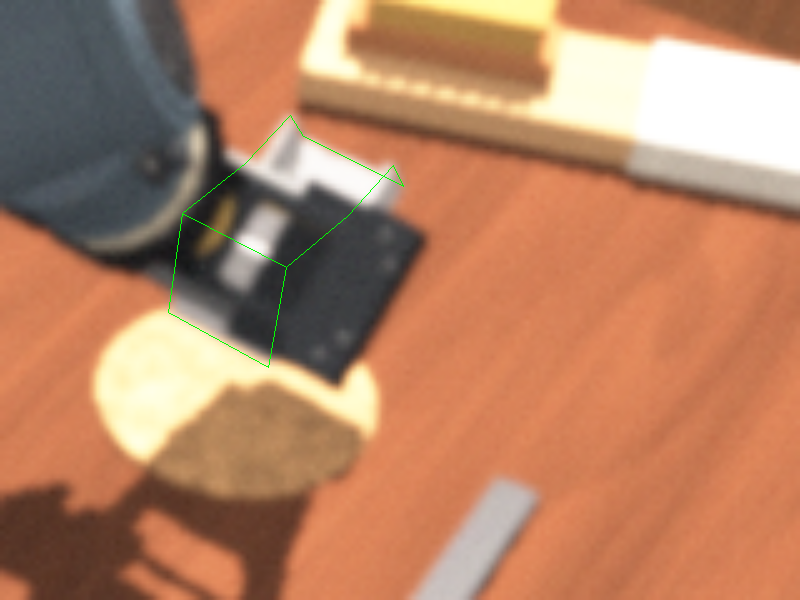

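The overlay fits the held scoop, with its bottom edge from (170,312) to (268,366). So it hasn't slipped and is level. Lowering it.

Call:
arm_command(translation=[[0.16, 0.13, 0.02], [0.32, 0.26, 0.04], [0.48, 0.38, 0.05], [0.48, 0.38, 0.05]], rotation=[[0.009, 0.005, 0.006], [0.009, 0.005, 0.006], [0.009, 0.005, 0.006], [0.009, 0.005, 0.006]], grip=[1, 1, 1, 1])

```text
time_s: 17.4
position: [0.5785, 0.2736, 0.0518]
tcp_rot: [[-0.061, 0.067, 0.996], [-0.703, 0.705, -0.091], [-0.708, -0.706, 0.004]]
force: [-0.5, 0.6, -1.6]
opening: 0.663
```

Call:
arm_command(translation=[[0.02, 0.02, 0], [0.035, 0.035, 0], [0.035, 0.035, 0], [0.035, 0.035, 0]], rotation=[[0, 0, 0], [0, 0, 0], [0, 0, 0], [0, 0, 0]], grip=[1, 1, 1, 1])

```text
time_s: 17.8
position: [0.5785, 0.2746, 0.0484]
tcp_rot: [[-0.059, 0.067, 0.996], [-0.703, 0.706, -0.09], [-0.709, -0.705, 0.005]]
force: [-0.5, 0.5, -2.1]
opening: 0.663
```

```bash
python3 - <<'E'
from h import *
s=log(); print(np.round(s["position"],4),np.round(s["force"],1),np.round(s["tcp_rot"],3).tolist(),s["opening"])
E
```

```text
[0.5785 0.2746 0.0484] [-0.5  0.5 -2.1] [[-0.059, 0.067, 0.996], [-0.703, 0.706, -0.09], [-0.709, -0.705, 0.005]] 0.6625867892254875
```

Call:
arm_command(translation=[[0.02, 0.02, 0], [0.03, 0.03, 0], [0.03, 0.03, 0], [0.03, 0.03, 0]], rotation=[[0, 0, 0], [0, 0, 0], [0, 0, 0], [0, 0, 0]], grip=[1, 1, 1, 1])

```text
time_s: 18.2
position: [0.5784, 0.2747, 0.0445]
tcp_rot: [[-0.06, 0.067, 0.996], [-0.702, 0.706, -0.09], [-0.709, -0.705, 0.004]]
force: [-0.1, -1.2, -0.4]
opening: 0.661
```

Call:
arm_command(translation=[[0.01, 0.01, 0], [0.01, 0.01, 0], [0.01, 0.01, 0]], rotation=[[0, 0, 0], [0, 0, 0], [0, 0, 0]], grip=[1, 1, 1])

```text
time_s: 18.5
position: [0.5784, 0.2747, 0.0444]
tcp_rot: [[-0.06, 0.067, 0.996], [-0.701, 0.707, -0.09], [-0.711, -0.704, 0.005]]
force: [-1.3, -2.1, 5.0]
opening: 0.663
```

Force has gone up to +5 N, so it is standing on the mat. Release, then back off along the tool axis.

Call:
arm_command(translation=[[0, 0, 0], [0, 0, 0], [0, 0, 0], [0, 0, 0], [0, 0, 0]], rotation=[[0, 0, 0], [0, 0, 0], [0, 0, 0], [0, 0, 0], [0, 0, 0]], grip=[-1, -1, -1, -1, -1])

```text
time_s: 19.0
position: [0.5782, 0.2747, 0.043]
tcp_rot: [[-0.06, 0.066, 0.996], [-0.703, 0.706, -0.089], [-0.709, -0.705, 0.004]]
force: [-0.5, -0.2, 0.4]
opening: 0.974
```

Call:
arm_command(translation=[[0, -0.2, 0], [0, -0.5, 0], [0, -0.8, 0], [0, -1, 0]], rotation=[[0, 0, 0], [0, 0, 0], [0, 0, 0], [0, 0, 0]], grip=[-1, -1, -1, -1])

```text
time_s: 19.4
position: [0.5734, 0.2165, 0.1011]
tcp_rot: [[-0.06, 0.069, 0.996], [-0.703, 0.706, -0.091], [-0.709, -0.705, 0.006]]
force: [0.5, 0.8, 0.5]
opening: 1.0
```

Call:
arm_command(translation=[[0, -0.5, 0], [0, -1, 0], [0, -1, 0]], rotation=[[0, 0, 0], [0, 0, 0], [0, 0, 0]], grip=[-1, -1, -1])

```text
time_s: 19.7
position: [0.5703, 0.1579, 0.1593]
tcp_rot: [[-0.058, 0.075, 0.995], [-0.704, 0.704, -0.094], [-0.708, -0.706, 0.012]]
force: [0.8, 0.5, 0.5]
opening: 0.999
```

Call:
arm_command(translation=[[0, 0, 0], [0, 0, 0], [0, 0, 0]], rotation=[[0, 0, 0], [0, 0, 0], [0, 0, 0]], grip=[-1, -1, -1])

```text
time_s: 20.0
position: [0.5666, 0.1627, 0.155]
tcp_rot: [[-0.061, 0.064, 0.996], [-0.702, 0.707, -0.088], [-0.709, -0.705, 0.002]]
force: [-0.1, -0.4, 0.0]
opening: 1.0
```

```bash
python3 - <<'E'
from w import *
s=bot.read_state();print(np.round(s["position"],3),np.round(s["force"],1),s["time_s"])
c=eyes.capture("scene"); im=cv2.resize(c["image"],(800,600))
cv2.polylines(im,[(proj(c,scoop_pts([.5775,.2827,.004],85))/.7).astype(np.int32)],False,(0,255,0),1)
for t,z in [("jar",0),("brush",0),("file",0),("scoop",.004)]:
  for d in models.spot_point("scene",t)[:1]: print(t,d["conf"],onz(c,np.array(d["point"])*[560,420],z).round(3))
cv2.imwrite("pics/f1.png",im)
E
```

```text
[0.567 0.163 0.155] [-0.1 -0.4  0. ] 20.0
jar 0.88 [ 0.677 -0.     0.   ]
brush 0.71 [ 0.722 -0.197  0.   ]
file 0.79 [0.722 0.19  0.   ]
scoop 0.94 [0.573 0.291 0.004]
```

View pics/f1.png

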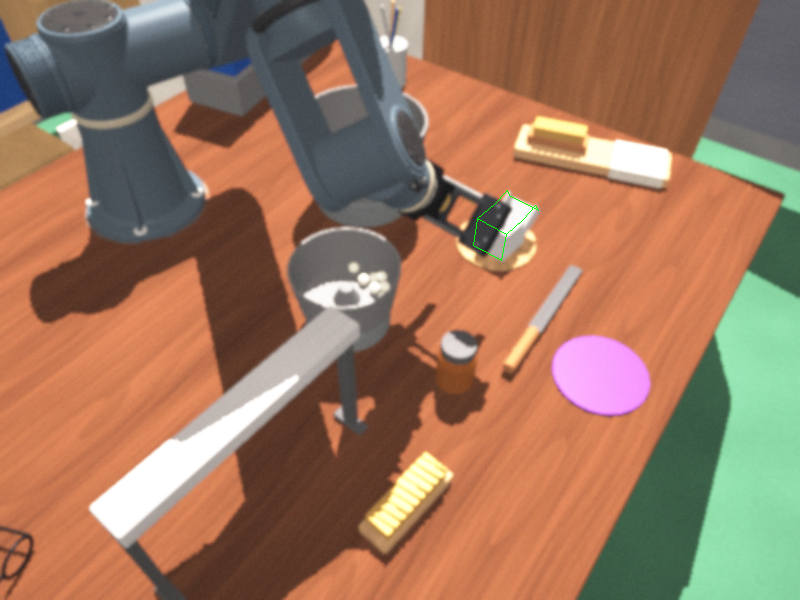

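The scoop stands on the mat at about (510,228), partly hidden by the fingers. The bystanders haven't moved and the balls are in the tub. One last close look with the wrist camera.

```bash
python3 - <<'E'
from w import *
s,c=wristcam(); im=cv2.resize(c["image"],(800,600))
cv2.polylines(im,[(proj(c,scoop_pts([.5775,.2827,.004],85))/.7).astype(np.int32)],False,(0,255,0),1)
t=np.linspace(0,6.28,60); m=np.c_[.571+.07*np.cos(t),.291+.07*np.sin(t),0*t+.004]
cv2.polylines(im,[(proj(c,m)/.7).astype(np.int32)],True,(255,0,0),1)
cv2.imwrite("pics/f2.png",im)
E
```

```text
(no output)
```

View pics/f2.png

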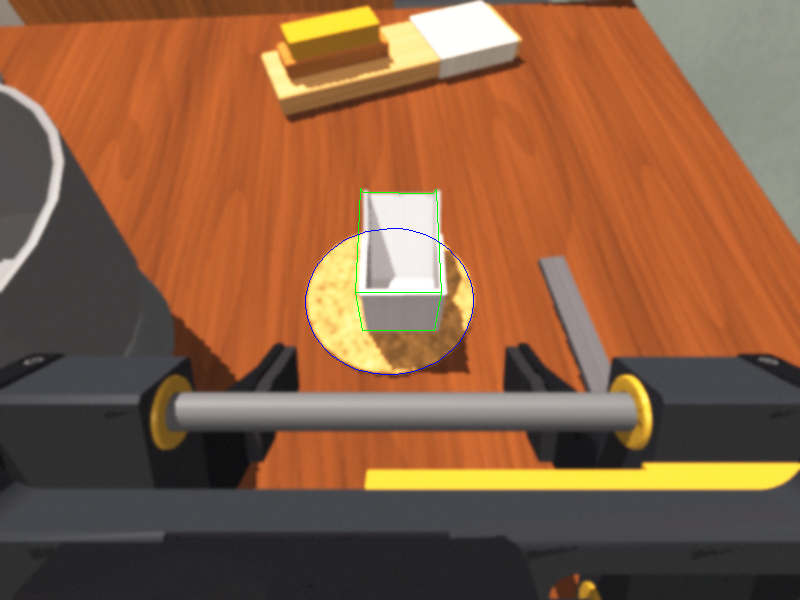

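The wrist view shows the empty scoop upright at about (400,260). Its foot lies inside the mat circle and nothing is touching it.

```bash
python3 -c "
from rig import bot
print(bot.hand_in())"
```

```text
the job is handed in; nothing more can be done
None
```

The job is done and handed in at about 20 s of the 61 s allowed. I took the scoop out from under the bench light and poured all eight balls into the 164 mm tub. Then I stood the empty scoop on the cork mat and let go.

**Last checks:**
- **Balls:** I counted eight in the tub, and the scoop looks empty. The force reading fell by about 1 N, roughly the weight of the balls, though it varied by about as much between readings.
- **Scoop:** It stands upright with its foot inside the mat's edge. By my overlay the margin is about 25 mm. The gripper is clear of it, with almost no force on the tool.
- **Jar, brush and file:** All were found within about 10 mm of where they started, which is within the detector's scatter.
- **Bench light:** No force showed that would suggest a bump.

**What went wrong:** On the first approach, joint 6 reached its range limit (−163.5° against −163.58°). The arm drifted until the fingertips were a few millimetres above the light's bar. The force there stayed at noise level, so I backed off and used the half-turned grasp.

**What disagreed:** The scoop's position from the final network reading differs from my overlay by about 9 mm. Either position keeps the foot on the mat.

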